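Load the capsule machine and hold its carrier at the brew notch

TASK

The coffee machine's capsule carrier is drawn out: seat the single-shot refillable capsule (the shorter of the two) upright in its well, lid up, until the lid's rim sits flat on the carrier. Then take the carrier by its wooden handle and slide it in until you feel the spring ball drop into the brew notch, and no farther (beyond the notch is the rinse position, where the brew head misses the capsule). Finish with the fingers still gripping the handle, holding the carrier at rest in the notch ready to brew, and leave the other capsule, the cup and everything else standing where they are.

Things in the scene. Friction and masses are not known exactly. Their poses are not given: they have to be found in the camera images.
- machine: coffee machine, fixed, 150 mm wide. Origin at worktop height under the middle of the brew head's front face; x points into it along the carrier's slide, y to its left, z up. Head: 120 mm wide, top 219 mm high, 125 mm deep, passage under it 113 to 173 mm high, 76 wide; behind the head a tower 275 mm high, cup rail to 293; drip tray 30 mm high, reaching 40 mm in front of the face
- carrier (a joint): the carrier's slide along the machine's x axis (m): 0 = drawn out, 0.105 = ball in the brew notch, 0.125 = rear stop (rinse position). Starts at 0 to 0.012 and stays where it is left; level; slides with about 5 N of friction
- plunger (a point): spring ball of the detent, in the left cheek of the head, at the carrier's left edge, 145 mm up; it drops into a 9 mm gap in that edge. From about 4 mm before the notch the 5 N of resistance drops away and turns into a pull of 2 to 6 N towards the notch; past the notch the resistance rises again, and about 15 N pushes the ball out
- well (a point): centre of the mouth of the carrier's well, level with the carrier's top face, 150 mm above the worktop; moves with the carrier; axes as the machine's. Round bore 42.5 mm wide, 34 mm deep, open below; carrier 68 mm wide, 10 mm thick, from 52 mm in front of the well to 110 mm behind it. At joint 0 the well is 60 mm in front of the head's face
- handle (a point): point on the axis of the carrier's dark wooden handle, at the place to grip: a round bar 28 mm thick lying along the slide, 94 mm long, 120 mm in front of the well and 145 mm above the worktop; axes as the machine's; clear below for 110 mm
- cap_single: single-shot refillable steel capsule, standing upright, lid up: total 40 mm tall, body 40 mm wide and 24 mm tall with a 5 mm chamfered foot, knurled lid 46 mm wide and 16 mm tall on top of it; its lid rests on the carrier when seated. Origin at the centre of its underside, z up. 70 g
- cap_double: double-shot capsule, the same but 52 mm tall (body 36 mm, lid 16 mm); to be left alone. Origin at the centre of its underside
- cup: white espresso cup, 62 mm wide, 54 mm tall, on the drip tray under the spouts; to be left alone. Origin at the centre of its underside
- jigger: brass-coloured double-cone jigger, 49 mm wide, 82 mm tall, standing; to be left alone. Origin at the centre of its underside
- spice_jar_5: spice jar, 42 mm square, 96 mm tall, standing; to be left alone. Origin at the centre of its underside
- citrus_press: metal hand citrus press lying flat, 72 x 229 x 48 mm; to be left alone. Origin at the centre of its underside
- cork_a: cork, 23 mm thick, 38 mm tall, standing; to be left alone. Origin at the centre of its underside
- coaster_a: round dark coaster, 96 mm across, 7 mm thick, lying flat; to be left alone. Origin at the centre of its underside
- mill_1: dark wooden pepper mill, 58 mm wide, 150 mm tall, standing; to be left alone. Origin at the centre of its underside

How it is judged:
On the way:
1. the single-shot capsule is seated in the well while the carrier is still drawn out (z of cap_single in the frame of well between -0.027 and -0.0215 m and horizontal distance between cap_single and well below 0.004 m and angle between cap_single's own z axis and vertical below 0.08 rad and value of joint carrier below 0.04 m and contact force between the fingers and cap_single below 0.1 N), for 0.2 s.
At the end, for the whole second after the job is handed in: The single-shot capsule sits upright in the carrier's well (within 4 mm of its centre, its lid down on the carrier to 2.5 mm), the carrier rests within 2.8 mm of the brew notch, and the fingers still grip the handle (more than 3 N, tool point within 60 mm of its grip point) (z of cap_single in the frame of well between -0.027 and -0.0215 m and horizontal distance between cap_single and well below 0.004 m and angle between cap_single's own z axis and vertical below 0.08 rad and value of joint carrier between 0.1022 and 0.1078 m and velocity of joint carrier between -0.005 and 0.005 m/s and contact force between the fingers and carrier above 3 N and distance between the grasp point and handle below 0.06 m and contact force between the fingers and cap_single below 0.1 N); the arm keeps its last pose, push and grip.
It fails at once if the carrier is pushed on past the brew notch (more than 9 mm beyond it) (value of joint carrier above 0.114 m).
It fails at once if the double-shot capsule is shifted by more than 25 mm or tipped (distance of cap_double from where it was at the start of the episode above 0.025 m or angle between cap_double's own z axis and vertical above 0.3 rad).
It fails at once if the espresso cup is shifted by more than 25 mm (distance of cup from where it was at the start of the episode above 0.025 m).
It fails at once if one of the things standing or lying about is shifted by more than 25 mm or tipped (distance of any of jigger, spice_jar_5, citrus_press, cork_a, coaster_a, mill_1 from where it was at the start of the episode above 0.025 m or angle between any of jigger, spice_jar_5, citrus_press, cork_a, coaster_a, mill_1's own z axis and vertical above 0.3 rad).
It also fails if it takes over 58 s, if anything falls off the work surface, if the arm or the gripper's body presses on something with over 40 N, if the wrist force passes 120 N, or if a joint passes its speed limit or range.

ROBOT

A 6-joint arm with a two-finger parallel gripper is mounted at the origin on a cart in front of the work surface, level with it; the furniture and walls round the work are solid. World frame = base frame: x ahead of the robot, y to its left, z up, the work surface at z = 0. Lengths are in m, angles in rad, forces in N, time in s.
With the tool pointing down it reaches from about 0.35 to 0.775 m from the base axis. Payload 7.3 kg.
Tool frame: the origin (TCP) lies between the finger pads, 19 mm behind the fingertips; this is the grasp point; z points along the fingers, y is the line along which they close (so a half turn about z gives the same grasp; the last joint's range is limited). The gripper opens to 92 mm and grips with 3 to 60 N. Pads are 19 mm wide; open, the fingers measure 130 mm over their backs; the gripper's body (75 mm by 190 mm) begins 47 mm behind the grasp point.
Start: joints at [-1.267, 0.342, 1.524, -0, 1.275, -0.146], TCP at [0.228, -0.473, 0.246] pointing down, gripper open.
Joint ranges: [-2.53, 2.53], [-0.77, 2.02], [0.04, 2.7], [-1, 4.14], [0.28, 2.66], [-3.11, 3.11]. Speed limits (rad/s): [2.57, 2.57, 3.14, 3.14, 3.14, 3.14].

INTERFACE

Orientations are given as [roll, pitch, yaw] about the fixed x, y, z axes, in that order (R = Rz(yaw) Ry(pitch) Rx(roll)).
In Python, from cell import * gives the robot as it stands.
- The arm moves only by the tool arm_command, never from a script. Its arguments are lists of equal length, an entry for each row: "xyz": the shift along the world's x, y, z in mm, a list of three; "spin": the turn about the world's z in degrees. In form: {"xyz": [[tx, ty, tz], ...], "spin": [spin, ...]}. A call has 1 to 20 rows; each row shifts and turns the commanded pose from where the row before left it; what a row does not reach is not made up. A row lasts 1/10 s, in which the tool goes at most 50 mm and 8.59 degrees, less where a joint would pass 70% of its speed; a pose out of reach is approached as far as the arm can. A call with a gripper value outside its range is refused whole. "jaw" is the opening, from -1 (shut) to 1 (fully open), set as the call begins (left out, the last holds). The fingers move at their own pace and stop on an object; "squeeze" is the grip in N (left out, the last holds). Time passes only in rows, so rows that do not move let the fingers close. It gives the time, the measured TCP pose, the force, the opening and the grip force at its end, in the units of the state.
- observe(): the state, without advancing time (a new reading comes with each control period).
- read_camera(name): name is "scene" or "top" or "wrist"; returns a dict with "img" (420x560x3 uint8, red, green, blue), "depth" (420x560 float32, m along the optical axis (not along the pixel's ray), 0 where there is no reading), "fx", "fy", "cx", "cy" (pixels), "dist_coeffs" ([k1, k2, p1, p2, k3] as OpenCV has them; the pictures are not rectified), "world_from_camera" (4x4, takes a point from camera to world coordinates). Camera axes: x right, y up, looking along -z (the intrinsics and any distortion apply to the point x, -y, -z); pixel columns grow to the right and rows downward; lengths in m; the calibration is good to about 2 mm. A picture is of the moment at which its call begins.
- hand_in(): hands the job in; it is judged then, once.
The state is a dict: "time": time; "qpos": joint angles; "qvel": joint speeds; "joint_efforts": joint torques, N m; "tool_pos": TCP position; "tool_rot": TCP orientation; "contact_force": force on the tool from outside, world axes, zero at the start; "torque": the same for the moment, N m; "opening": finger opening in m; "grip_force": force on a finger pad.
Only numpy, scipy, OpenCV 4.12 (cv2) and the standard library are available. Lean on these libraries where they do the work, as an engineer would, in place of code of your own. Each camera call takes 0.05 s, during which the arm holds its last target. There are 200 camera calls.

## Working session

There is one attempt and no reset: what is moved stays moved. The work goes in short steps, Python scripts to look and compute and a tool call to move; the robot and the scene stay as the last step left them, time stands still between calls to the robot, and variables do not carry over. Pictures are saved under pics/ and viewed, at most 10 in all, crops included, and the job is handed in when it is done.

Besides the shell and the picture viewer there is one more tool, called after "Call:" as a command line: name --pt "numbers of a row" for each row, then --argument value for the rest. arm_command: Moves the arm, as the interface text tells. Its arguments: {"type":"object","properties":{"xyz":{"type":"array","items":{"type":"array","items":{"type":"number"}}},"spin":{"type":"array","items":{"type":"number"}},"jaw":{"type":"number"},"squeeze":{"type":"number"}},"required":["xyz","spin"]}

```bash
mkdir -p pics; cat > h.py <<'E'
from cell import *
import numpy as np, cv2
def grab(n):
    c=read_camera(n); np.savez(''+n+'.npz',**c); return c
def save(img,p): cv2.imwrite('pics/'+p,np.ascontiguousarray(img[...,::-1]))
def cloud(c):
    h,w=c['depth'].shape
    u,v=np.meshgrid(np.arange(w),np.arange(h))
    K=np.array([[c['fx'],0,c['cx']],[0,c['fy'],c['cy']],[0,0,1]],float)
    p=cv2.undistortPoints(np.stack([u,v],-1).reshape(-1,1,2).astype(np.float64),K,np.array(c['dist_coeffs'],float)).reshape(h,w,2)
    d=c['depth']; P=np.stack([p[...,0]*d,-p[...,1]*d,-d],-1)
    T=c['world_from_camera']; W=P@T[:3,:3].T+T[:3,3]; W[d<=0]=np.nan
    return W
E
python3 - <<'E'
from h import *
a=grab('scene');b=grab('top')
save(np.concatenate([cv2.resize(a['img'],(400,300)),cv2.resize(b['img'],(400,300))],1),'a.png')
save(a['img'],'s.png');save(b['img'],'t.png')
print(observe()['time'],a['world_from_camera'].round(3),b['world_from_camera'].round(3))
E
```

```text
0.1 [[ 0.431  0.634 -0.643 -0.292]
 [-0.902  0.301 -0.308 -0.504]
 [-0.002  0.713  0.702  1.024]
 [ 0.     0.     0.     1.   ]] [[ 0.022  0.989 -0.149  0.371]
 [-1.     0.023  0.004 -0.098]
 [ 0.007  0.149  0.989  1.053]
 [ 0.     0.     0.     1.   ]]
```

View pics/s.png

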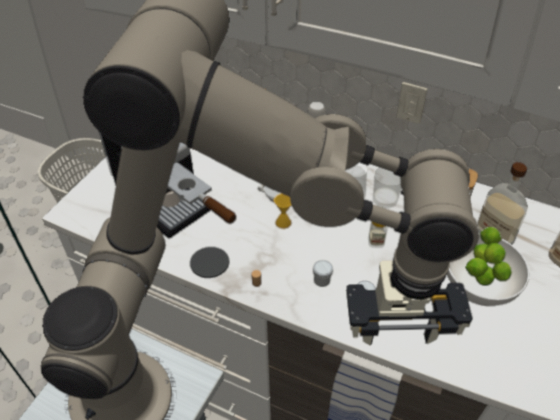

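View pics/t.png

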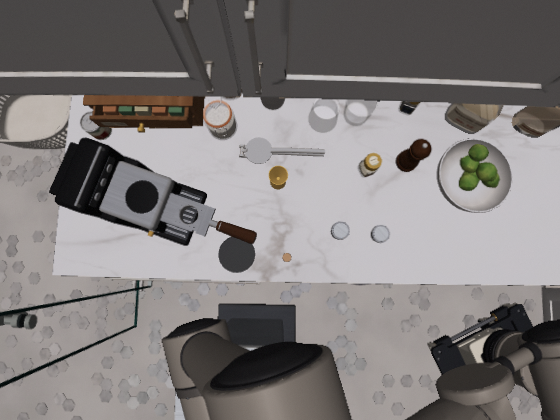

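The top view shows the capsules at (340,230) and (381,233), the well at about (188,213) and the handle at about (236,231). The machine lies to the left and opens towards lower right.

```bash
python3 - <<'E'
from h import *
b=dict(np.load('top.npz'));W=cloud(b);img=b['img'].astype(int)
a=dict(np.load('scene.npz'));V=cloud(a)
def blob(W,box,z0,z1,n):
    u0,u1,v0,v1=box;P=W[v0:v1,u0:u1].reshape(-1,3);P=P[(P[:,2]>z0)&(P[:,2]<z1)]
    if len(P)<5: print(n,'few');return
    r=cv2.minAreaRect((P[:,:2]*1000).astype(np.float32))
    print(n,len(P),'mean',P.mean(0).round(4),'rect',np.round(r[0],1),np.round(r[1],1),round(r[2],1),'ztop',np.percentile(P[:,2],[50,95]).round(4))
blob(W,(325,356,215,246),.03,.1,'capL');blob(W,(366,397,218,249),.03,.1,'capR')
blob(V,(308,336,255,290),.03,.1,'capL scene');blob(V,(352,382,275,300),.03,.1,'capR scene')
# table
print('table',np.nanmedian(W[255:270,310:400,2]))
# handle: brown pixels
P=W[215:246,208:262].reshape(-1,3);P=P[(P[:,2]>.11)&(P[:,2]<.19)]
xy=P[:,:2];m=xy.mean(0);d=np.linalg.svd(xy-m)[2][0] if 0 else np.linalg.eigh(np.cov(xy.T))[1][:,1]
s=(xy-m)@d;print('handle',len(P),m.round(4),d.round(4),s.min(),s.max(),np.percentile(P[:,2],[5,50,95]).round(3))
# carrier top
P=W[195:235,165:220].reshape(-1,3);Q=P[(P[:,2]>.135)&(P[:,2]<.16)];print('carrier',len(Q),cv2.minAreaRect((Q[:,:2]*1000).astype(np.float32)),np.median(Q[:,2]))
Q=W[150:250,90:215].reshape(-1,3);Q=Q[(Q[:,2]>.205)&(Q[:,2]<.23)];print('head',len(Q),cv2.minAreaRect((Q[:,:2]*1000).astype(np.float32)),np.median(Q[:,2]))
c=b['img'][130:290,60:280];save(cv2.resize(c,None,fx=3.5,fy=3.5,interpolation=cv2.INTER_CUBIC),'c.png')
np.set_printoptions(linewidth=200)
print((W[213,165:262:3,2]*1000).round())
E
```

```text
capL 271 mean [ 0.4517 -0.2523  0.0517] rect [ 451.5 -252.8] [44.7 44. ] 88.8 ztop [0.0521 0.0551]
capR 252 mean [ 0.4463 -0.3577  0.0399] rect [ 446.7 -359.2] [44.2 43.4] 1.5 ztop [0.04   0.0436]
capL scene 328 mean [ 0.4487 -0.254   0.0512] rect [ 452.7 -252.8] [46.9 43.7] 23.5 ztop [0.0531 0.0569]
capR scene 107 mean [ 0.4584 -0.3602  0.0415] rect [ 459.7 -359.5] [42.4 24.3] 81.5 ztop [0.0415 0.045 ]
table -0.0004761205809016289
handle 564 [0.4382 0.007 ] [0.3364 0.9417] -0.05355920153564642 0.06710523057685805 [0.147 0.155 0.16 ]
carrier 1204 ((469.0898132324219, 101.82839965820312), (138.911376953125, 68.26524353027344), 72.0212631225586) 0.14920223919018732
head 3448 ((507.1742248535156, 218.53282165527344), (135.9922332763672, 147.9584503173828), 71.9544677734375) 0.21383396578873554
[149. 152. 150. 148. 151. 142.  25.  27.  29.  30.  29. 150. 151. 149. 151. 151. 143.   2.  -0.  -4.   1.  -2.   3.  -1.  -3.  -3.  -1.   1.  -1.   0.   3.  -0.   0.]
```

View pics/c.png

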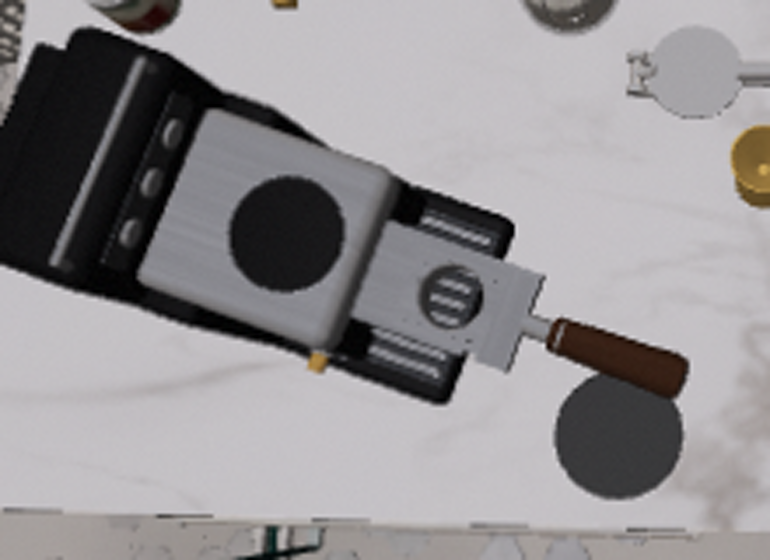

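```bash
cat >> h.py <<'E'
def rays(c,z,uv):
    K=np.array([[c['fx'],0,c['cx']],[0,c['fy'],c['cy']],[0,0,1]],float)
    p=cv2.undistortPoints(np.asarray(uv,np.float64).reshape(-1,1,2),K,np.array(c['dist_coeffs'],float)).reshape(-1,2)
    T=c['world_from_camera'];D=np.c_[p[:,0],-p[:,1],-np.ones(len(p))]@T[:3,:3].T;o=T[:3,3]
    return (o+D*((z-o[2])/D[:,2])[:,None])
def wellfit(c,W,guess,z=.15):
    h,w=c['depth'].shape;u,v=np.meshgrid(np.arange(w),np.arange(h))
    X=rays(c,z,np.stack([u,v],-1).reshape(-1,2)).reshape(h,w,3)
    near=np.linalg.norm(X[...,:2]-guess,axis=-1)<.032
    m=(near&(W[...,2]<z-.012)).astype(np.uint8)
    cs=max(cv2.findContours(m,cv2.RETR_EXTERNAL,cv2.CHAIN_APPROX_NONE)[0],key=len).reshape(-1,2)
    q=rays(c,z,cs)[:,:2]*1000
    (cx,cy),r=cv2.minEnclosingCircle(q.astype(np.float32)); M=X[m>0][:,:2].mean(0)*1000
    return (cx,cy,2*r),M,m.sum()
E
python3 - <<'E'
from h import *
s=observe();print(s['tool_pos'],s['tool_rot'],s['opening'],s['grip_force'],s['contact_force'])
for n in('top','scene'):
    b=dict(np.load(n+'.npz'));W=cloud(b)
    try: print(n,wellfit(b,W,np.array([.48,.125])))
    except Exception as e: print(n,e)
b=dict(np.load('top.npz'));W=cloud(b);I=b['img'].astype(int)
# handle silhouette (brown) projected to axis height
m=(I[...,0]-I[...,2]>25);m[:, :205]=0;m[:,262:]=0;m[:210]=0;m[250:]=0
v,u=np.nonzero(m&(W[...,2]>.1));q=rays(b,.145,np.c_[u,v])[:,:2]*1000
r=cv2.minAreaRect(q.astype(np.float32));print('handle',r,len(q),q.mean(0))
ax=cv2.fitLine(q.astype(np.float32),cv2.DIST_L2,0,.01,.01).ravel();print(ax)
# carrier edges near: head face pos
P=W.reshape(-1,3)
x=np.array([np.cos(np.radians(72)),np.sin(np.radians(72))])
Q=P[(P[:,2]>.2)&(P[:,2]<.23)];Q=Q[np.linalg.norm(Q[:,:2]-[.507,.218],axis=1)<.13]
print('head s range',np.percentile(Q[:,:2]@x,[.5,1,50]),'t',np.percentile(Q[:,:2]@[-x[1],x[0]],[1,50,99]))
E
```

```text
[ 0.22815886 -0.47244566  0.2449083 ] [-3.14019884e+00 -1.88766742e-04  4.49738326e-01] 0.09177299326094897 0.0 [ 0.29716663  0.45129474 -0.08431514]
top ((472.05828857421875, 111.69007110595703, 41.249359130859375), array([472.80031553, 112.13134729]), np.uint64(223))
scene ((469.14434814453125, 108.088623046875, 38.0589599609375), array([468.42560777, 109.26653166]), np.uint64(89))
handle ((436.9448547363281, 2.190673828125), (91.07814025878906, 23.05691909790039), 72.93099212646484) 353 [436.6255161   -1.65580489]
[ 3.1992260e-01  9.4744366e-01  4.3662552e+02 -1.6558049e+00]
head s range [0.29743772 0.29805403 0.36346749] t [-0.47613829 -0.41377745 -0.35457981]
```

Call:
arm_command --pt "22 11 0" --pt "22 11 0" --pt "22 11 0" --pt "22 11 0" --pt "22 12 0" --pt "22 12 0" --pt "22 12 0" --pt "22 12 0" --pt "22 11 -20" --pt "21 11 -20" --pt "0 0 0" --pt "0 0 0" --pt "0 0 0" --spin '[4.6,4.6,4.6,4.6,4.6,4.6,4.6,4.6,4.6,4.6,0,0,0]' --jaw 1 --squeeze 20

```text
time: 1.4
tool_pos: [0.4469, -0.3595, 0.2063]
tool_rot: [3.141, 0.001, 1.251]
contact_force: [-0.7, -0.4, 0.4]
opening: 0.0921
grip_force: 0.0
```

```bash
python3 - <<'E'
from h import *
s=observe();print(s['time'],s['tool_pos'],s['tool_rot'],s['qpos'])
for n in('top','wrist'):
    b=grab(n);W=cloud(b)
    for g,z in(((.4465,-.3585),.04),((.4517,-.2525),.052)):
        P=W.reshape(-1,3);P=P[(np.linalg.norm(P[:,:2]-g,axis=1)<.035)&(P[:,2]>z-.012)&(P[:,2]<z+.012)]
        if len(P)>10:print(n,g,len(P),np.median(P[:,2]),P.mean(0),cv2.minEnclosingCircle((P[:,:2]*1000).astype(np.float32)))
save(b['img'],'w1.png')
E
```

```text
1.4 [ 0.44686973 -0.35950221  0.2062768 ] [3.14082592e+00 7.82866235e-04 1.25101602e+00] [-8.10907376e-01  4.62253089e-01  1.44850491e+00 -3.48808699e-04
  1.22978935e+00 -4.91010888e-01]
top (0.4465, -0.3585) 124 0.04017663129866067 [ 0.45379365 -0.35092715  0.03973591] ((449.1246643066406, -355.9599304199219), 22.048898696899414)
top (0.4517, -0.2525) 262 0.0519986713893682 [ 0.4519811  -0.25264251  0.05186618] ((452.8227233886719, -253.3794403076172), 23.60552406311035)
wrist (0.4465, -0.3585) 1927 0.04026818438072899 [ 0.44660111 -0.35676005  0.040019  ] ((446.28985595703125, -357.8707275390625), 23.31220817565918)
wrist (0.4517, -0.2525) 2676 0.05246573190957418 [ 0.45170042 -0.25257089  0.05232729] ((451.5991516113281, -252.1563262939453), 23.48427963256836)
```

View pics/w1.png

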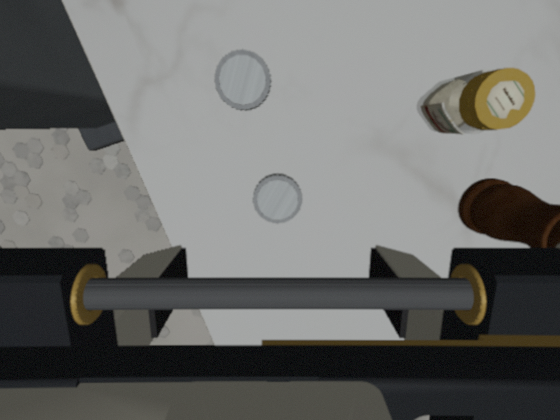

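The wrist view shows the lower capsule (277,198), with its top at 40 mm, so this is the single. The double is at (243,80), with its top at 52 mm. The spice jar and mill are well clear of the jaws.

Call:
arm_command --pt "0 1.5 -25" --pt "0 0 -35" --pt "0 0 -35" --pt "0 0 -30" --pt "0 0 -18" --pt "0 0 -12" --pt "0 0 -6" --pt "0 0 0" --pt "0 0 0" --spin '[0.4,0,0,0,0,0,0,0,0]'

```text
time: 2.4
tool_pos: [0.4477, -0.3579, 0.0456]
tool_rot: [3.14, 0.001, 1.259]
contact_force: [-0.1, 0.2, 0.3]
opening: 0.0918
grip_force: 0.0
```

Call:
arm_command --pt "0 0 0" --pt "0 0 0" --pt "0 0 0" --pt "0 0 0" --pt "0 0 0" --pt "0 0 0" --pt "0 0 0" --pt "0 0 0" --spin '[0,0,0,0,0,0,0,0]' --jaw -1 --squeeze 20

```text
time: 3.2
tool_pos: [0.4473, -0.3573, 0.0445]
tool_rot: [3.142, -0.0, 1.26]
contact_force: [0.1, -0.8, 0.6]
opening: 0.0447
grip_force: 20.0
```

Call:
arm_command --pt "0 0 10" --pt "0 0 30" --pt "0 0 40" --pt "0 0 45" --pt "0 0 45" --pt "0 20 35" --pt "0 35 10" --pt "0 40 0" --pt "0 45 0" --pt "0 45 0" --pt "0 45 0" --pt "0 45 0" --pt "1 45 0" --pt "1 40 0" --pt "1 27 0" --pt "0 15 0" --pt "0 0 0" --pt "0 0 0" --pt "0 0 0" --spin '[0,0,0,0,0,0,0,0,0,0,0,0,0,0,0,0,0,0,0]'

```text
time: 5.1
tool_pos: [0.4503, 0.0439, 0.2598]
tool_rot: [3.141, 0.0, 1.259]
contact_force: [0.6, -0.1, -0.6]
opening: 0.0448
grip_force: 20.0
```

```bash
python3 - <<'E'
from h import *
s=observe();print(s['time'],s['tool_pos'],s['tool_rot'],s['opening'],s['grip_force'])
b=grab('wrist');W=cloud(b)
try: print(wellfit(b,W,np.array([.4725,.112])))
except Exception as e: print(e)
P=W.reshape(-1,3);x=np.array([.309,.951]);y=np.array([-.951,.309])
Q=P[(P[:,2]>.142)&(P[:,2]<.157)&(np.linalg.norm(P[:,:2]-[.4725,.112],axis=1)<.1)]
print('carrier z',np.median(Q[:,2]),len(Q))
save(b['img'],'w2.png')
t=grab('top');print(wellfit(t,cloud(t),np.array([.4725,.112])))
E
```

```text
5.1 [0.45027929 0.04390978 0.25975234] [3.14122462e+00 2.54149798e-04 1.25875864e+00] 0.04480004778231922 19.99987632036209
((471.797607421875, 111.79261779785156, 41.18174362182617), array([471.60985992, 112.278854  ]), np.uint64(2665))
carrier z 0.14987817468132664 13378Traceback (most recent call last):
  File "<stdin>", line 10, in <module>
  File "h.py", line 24, in wellfit
    cs=max(cv2.findContours(m,cv2.RETR_EXTERNAL,cv2.CHAIN_APPROX_NONE)[0],key=len).reshape(-1,2)
       ~~~^^^^^^^^^^^^^^^^^^^^^^^^^^^^^^^^^^^^^^^^^^^^^^^^^^^^^^^^^^^^^^^^^^^^^^^^
ValueError: max() iterable argument is empty
```

View pics/w2.png

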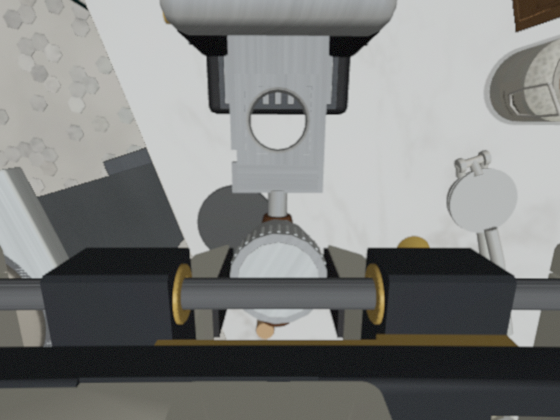

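The well's mouth shows at (277,120), and the capsule is in the jaws at (278,265). Next I'll measure the lid in the hand and the carrier edges.

```bash
python3 - <<'E'
from h import *
b=dict(np.load('wrist.npz'));W=cloud(b);P=W.reshape(-1,3);tp=np.array([.45028,.04391,.25975])
Q=P[(np.linalg.norm(P[:,:2]-tp[:2],axis=1)<.028)&(P[:,2]>.247)&(P[:,2]<.262)]
A=np.c_[Q[:,:2]-tp[:2],np.ones(len(Q))];k=np.linalg.lstsq(A,Q[:,2],rcond=None)[0]
print(len(Q),np.median(Q[:,2]),'tilt',k,cv2.minEnclosingCircle((Q[:,:2]*1000).astype(np.float32)),Q.mean(0))
# carrier edge directions on rows 60..180 of the image
C=P[(P[:,2]>.143)&(P[:,2]<.157)&(np.linalg.norm(P[:,:2]-[.4725,.112],axis=1)<.075)]
x=np.array([.309,.951]);y=np.array([-.951,.309]);s=C[:,:2]@x;t=C[:,:2]@y
for q in(1,99):
    pts=[(c,np.percentile(t[(s>c-.003)&(s<c+.003)],q)) for c in np.arange(.21,.29,.006) if ((s>c-.003)&(s<c+.003)).sum()>30]
    pts=np.array(pts);print(q,np.polyfit(pts[:,0],pts[:,1],1),pts[:,1].round(4))
print('well t',.4717*y[0]+.112*y[1], 'front edge s',np.percentile(s,[.5,1]),'well s',np.dot([.4717,.112],x))
F=P[(P[:,2]>.18)&(P[:,2]<.20)&(np.linalg.norm(P[:,:2]-[.4725,.112],axis=1)<.12)];F=F[np.abs(F[:,:2]@y+.414)<.05];F=F[F[:,:2]@x>.28];print('face s',len(F),np.percentile(F[:,:2]@x,[5,50]) if len(F) else 0)
E
```

```text
4823 0.2554810945418792 tilt [-0.01127422 -0.03360292  0.25530521] ((450.9465637207031, 45.97112274169922), 27.207717895507812) [0.45203074 0.04987336 0.25508508]
1 [-0.01138233 -0.44475695] [-0.4471 -0.4468 -0.4469 -0.4472 -0.4473 -0.4482 -0.4481 -0.4478 -0.4482
 -0.4481 -0.4477 -0.4477 -0.4477 -0.4476]
99 [ 0.00591824 -0.38207782] [-0.3804 -0.3799 -0.3806 -0.3841 -0.3806 -0.3799 -0.3801 -0.3803 -0.3803
 -0.38   -0.3802 -0.3807 -0.3806 -0.3807]
well t -0.41397870000000003 front edge s [0.18150389 0.18239077] well s 0.2522673
face s 1120 [0.29803847 0.29834894]
```

Call:
arm_command --pt "3 10 0" --pt "6 18 0" --pt "6 18 0" --pt "4 14 0" --pt "2 7 0" --pt "1 2 0" --pt "0 0 -15" --pt "0 0 -20" --pt "0 0 -15" --pt "0 0 -8" --pt "0 0 -4" --pt "0 0 0" --pt "0 0 0" --pt "0 0 0" --spin '[0,0,0,0,0,0,0,0,0,0,0,0,0,0]'

```text
time: 6.6
tool_pos: [0.4727, 0.1137, 0.1982]
tool_rot: [3.14, -0.001, 1.26]
contact_force: [0.5, -0.0, -0.4]
opening: 0.0449
grip_force: 20.0
```

Call:
arm_command --pt "-0.7 -1.2 0" --pt "0 0 -3" --pt "0 0 -3" --pt "0 0 -3" --pt "0 0 -3" --pt "0 0 0" --pt "0 0 0" --spin '[0,0,0,0,0,0,0]'

```text
time: 7.3
tool_pos: [0.4716, 0.1125, 0.1854]
tool_rot: [-3.141, 0.0, 1.26]
contact_force: [-0.8, 0.0, -0.7]
opening: 0.0449
grip_force: 20.0
```

Already 9 mm into the bore with no force. Continuing down.

Call:
arm_command --pt "0 0 -3" --pt "0 0 -3" --pt "0 0 -3" --pt "0 0 -3" --pt "0 0 -1.5" --pt "0 0 -1" --pt "0 0 0" --pt "0 0 0" --spin '[0,0,0,0,0,0,0,0]'

```text
time: 8.1
tool_pos: [0.4716, 0.1125, 0.1711]
tool_rot: [3.141, -0.0, 1.26]
contact_force: [-0.5, -0.3, 0.7]
opening: 0.0444
grip_force: 20.0
```

Call:
arm_command --pt "0 0 -0.5" --pt "0 0 -0.5" --pt "0 0 0" --pt "0 0 0" --spin '[0,0,0,0]'

```text
time: 8.5
tool_pos: [0.4717, 0.1125, 0.1704]
tool_rot: [3.141, -0.0, 1.26]
contact_force: [-1.2, -1.0, 5.5]
opening: 0.0445
grip_force: 20.0
```

Call:
arm_command --pt "0 0 0" --pt "0 0 0" --pt "0 0 0" --pt "0 0 0" --pt "0 0 0" --pt "0 0 8" --pt "0 0 20" --pt "0 0 30" --pt "0 0 32" --pt "-4 -10 0" --pt "-6 -18 0" --pt "-6 -18 0" --pt "-4 -14 0" --pt "0 0 0" --pt "0 0 0" --spin '[0,0,0,0,0,0,0,0,0,0,0,0,0,0,0]' --jaw 1

```text
time: 10.0
tool_pos: [0.4515, 0.0524, 0.26]
tool_rot: [-3.142, -0.0, 1.259]
contact_force: [0.4, 0.1, 0.2]
opening: 0.0919
grip_force: 0.0
```

```bash
python3 - <<'E'
from h import *
s=observe();print(s['time'],s['tool_pos'],s['tool_rot'])
b=grab('wrist');W=cloud(b);P=W.reshape(-1,3);x=np.array([.309,.951]);y=np.array([-.951,.309])
Q=P[(np.linalg.norm(P[:,:2]-[.4717,.112],axis=1)<.032)&(P[:,2]>.158)&(P[:,2]<.18)]
A=np.c_[Q[:,:2]-[.4717,.112],np.ones(len(Q))];R=Q[Q[:,2]>.163]
print('lid',len(Q),cv2.minEnclosingCircle((R[:,:2]*1000).astype(np.float32)),np.percentile(Q[:,2],[5,50,95]),np.linalg.lstsq(A,Q[:,2],rcond=None)[0])
C=P[(P[:,2]>.143)&(P[:,2]<.155)&(np.linalg.norm(P[:,:2]-[.4725,.112],axis=1)<.075)];print('carrier z',np.median(C[:,2]),'front s',np.percentile(C[:,:2]@x,[.5,1]))
H=P[(P[:,2]>.135)&(P[:,2]<.17)&(P[:,:2]@x<.165)&(P[:,:2]@x>.07)&(np.abs(P[:,:2]@y+.414)<.03)]
if len(H): print('handle',len(H),np.percentile(H[:,:2]@x,[1,99]),np.percentile(H[:,:2]@y,[1,50,99]),np.percentile(H[:,2],[50,95]))
save(b['img'],'w3.png')
E
```

```text
10.0 [0.45149627 0.05243649 0.25999234] [-3.14154875e+00 -2.35436989e-04  1.25859510e+00]
lid 3698 ((471.0556335449219, 111.58214569091797), 23.386091232299805) [0.16495672 0.16638585 0.16764024] [-0.00077352  0.00123498  0.16634305]
carrier z 0.14991804699692335 front s [0.180573   0.18203085]
handle 1739 [0.09126901 0.16447525] [-0.42692327 -0.4132611  -0.39999539] [0.15694218 0.159747  ]
```

View pics/w3.png

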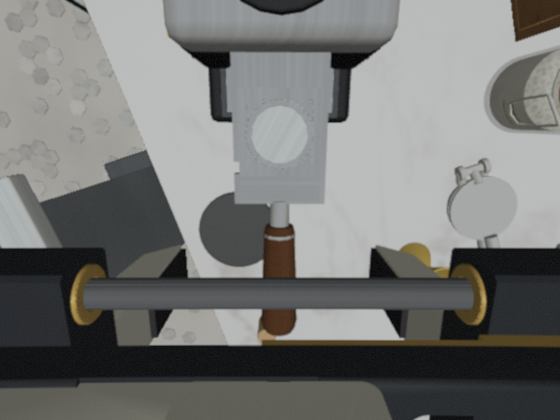

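The capsule is seated: lid top at 166.4 mm over the carrier at 149.9 mm, flat, and within 1 mm of the well's centre. In the picture it is at (280,134). The handle is at (279,280), so I'll grip that next.

Call:
arm_command --pt "-4 -12 0" --pt "-6 -18 0" --pt "-5 -16 0" --pt "-2 -8 0" --pt "0 -1 -20" --pt "0 0 -30" --pt "0 0 -30" --pt "0 0 -20" --pt "0 0 -10" --pt "0 0 -5" --pt "0 0 0" --pt "0 0 0" --spin '[0,0,0,0,0,0,0,0,0,0,0,0]'

```text
time: 11.25
tool_pos: [0.4352, -0.0026, 0.1458]
tool_rot: [3.14, -0.0, 1.26]
contact_force: [0.3, -0.6, 1.0]
opening: 0.0917
grip_force: 0.0
```

Call:
arm_command --pt "0 0 0" --pt "0 0 0" --pt "0 0 0" --pt "0 0 0" --pt "0 0 0" --pt "0 0 0" --pt "0 0 0" --pt "0 0 0" --pt "0 0 0" --pt "0 0 0" --spin '[0,0,0,0,0,0,0,0,0,0]' --jaw -1 --squeeze 30

```text
time: 12.25
tool_pos: [0.4344, -0.0024, 0.145]
tool_rot: [-3.141, 0.0, 1.26]
contact_force: [-0.7, -0.4, -0.1]
opening: 0.0265
grip_force: 30.0
```

Call:
arm_command --pt "0.6 1.9 0" --pt "1.2 3.8 0" --pt "1.9 5.7 0" --pt "1.9 5.7 0" --pt "1.9 5.7 0" --pt "1.9 5.7 0" --pt "1.9 5.7 0" --pt "1.9 5.7 0" --pt "1.9 5.7 0" --pt "1.9 5.7 0" --pt "1.9 5.7 0" --pt "1.9 5.7 0" --pt "1.2 3.8 0" --pt "0.6 1.9 0" --pt "0.6 1.9 0" --pt "0 0 0" --pt "0 0 0" --spin '[0,0,0,0,0,0,0,0,0,0,0,0,0,0,0,0,0]'

```text
time: 13.95
tool_pos: [0.4576, 0.0681, 0.145]
tool_rot: [-3.141, -0.0, 1.26]
contact_force: [-1.9, 0.3, 0.8]
opening: 0.0264
grip_force: 30.0
```

```bash
cat > m.py <<'E'
from h import *
x=np.array([.309,.951]);y=np.array([-.951,.309])
s=observe();p=s['tool_pos'];print('s',p[:2]@x,'t',p[:2]@y,'F',s['contact_force'][:2]@x,s['contact_force'][:2]@y,s['contact_force'][2],s['torque'])
b=grab('wrist');W=cloud(b);P=W.reshape(-1,3)
C=P[(P[:,2]>.143)&(P[:,2]<.155)&(np.abs(P[:,:2]@y+.414)<.03)];C=C[(C[:,:2]@x>p[:2]@x+.03)];print('carrier front s - tcp',np.percentile(C[:,:2]@x,[.5,1])-p[:2]@x)
E
python3 m.py
```

```text
s 0.2061377487114015 t -0.4141308973148543 F -0.2616410926786088 1.8695175886077295 0.8149042157426323 [ 0.14692201  0.20230472 -0.05134861]
carrier front s - tcp [0.03153355 0.03319401]
```

Call:
arm_command --pt "0.6 1.9 0" --pt "0.6 1.9 0" --pt "0.6 1.9 0" --pt "0.6 1.9 0" --pt "0.6 1.9 0" --spin '[0,0,0,0,0]'

```text
time: 14.5
tool_pos: [0.4604, 0.0764, 0.145]
tool_rot: [-3.141, 0.002, 1.26]
contact_force: [-3.6, -6.7, 2.6]
opening: 0.0267
grip_force: 29.9
```

Call:
arm_command --pt "0.3 0.95 0" --pt "0.3 0.95 0" --spin '[0,0]'

```text
time: 14.7
tool_pos: [0.461, 0.0784, 0.145]
tool_rot: [-3.141, 0.002, 1.26]
contact_force: [-3.7, -6.4, 2.8]
opening: 0.0265
grip_force: 29.9
```

Call:
arm_command --pt "0.3 0.95 0" --spin '[0]'

```text
time: 14.8
tool_pos: [0.4613, 0.0793, 0.145]
tool_rot: [-3.141, 0.002, 1.26]
contact_force: [-2.9, -4.6, 2.8]
opening: 0.0267
grip_force: 29.9
```

Call:
arm_command --pt "0.3 0.95 0" --spin '[0]'

```text
time: 14.9
tool_pos: [0.4616, 0.0803, 0.145]
tool_rot: [-3.141, 0.002, 1.26]
contact_force: [-3.4, -5.8, 3.4]
opening: 0.0265
grip_force: 29.9
```

Call:
arm_command --pt "0.3 0.95 0" --spin '[0]'

```text
time: 15.0
tool_pos: [0.462, 0.0813, 0.145]
tool_rot: [-3.141, 0.002, 1.26]
contact_force: [-3.9, -4.8, 2.0]
opening: 0.0263
grip_force: 29.9
```

Steady friction of about 6 N, with 88 mm travelled. Creeping on.

Call:
arm_command --pt "0.3 0.95 0" --spin '[0]'

```text
time: 15.1
tool_pos: [0.4624, 0.0826, 0.145]
tool_rot: [-3.141, 0.001, 1.26]
contact_force: [-2.2, -1.7, 2.2]
opening: 0.0266
grip_force: 29.9
```

Call:
arm_command --pt "0.3 0.95 0" --spin '[0]'

```text
time: 15.2
tool_pos: [0.4628, 0.084, 0.145]
tool_rot: [-3.142, 0.0, 1.259]
contact_force: [-2.3, -0.8, 0.7]
opening: 0.0264
grip_force: 30.0
```

Call:
arm_command --pt "0.3 0.95 0" --spin '[0]'

```text
time: 15.3
tool_pos: [0.4633, 0.0853, 0.145]
tool_rot: [3.142, -0.001, 1.259]
contact_force: [-1.6, 1.1, -0.0]
opening: 0.0263
grip_force: 30.0
```

Call:
arm_command --pt "0.3 0.95 0" --spin '[0]'

```text
time: 15.4
tool_pos: [0.4635, 0.0861, 0.145]
tool_rot: [-3.141, 0.0, 1.26]
contact_force: [-2.9, -2.7, 1.5]
opening: 0.0262
grip_force: 29.9
```

Call:
arm_command --pt "0 0 0" --pt "0 0 0" --pt "0 0 0" --spin '[0,0,0]'

```text
time: 15.7
tool_pos: [0.4635, 0.0861, 0.145]
tool_rot: [-3.142, -0.0, 1.26]
contact_force: [-1.4, 1.1, 0.7]
opening: 0.0267
grip_force: 30.0
```

Call:
arm_command --pt "0.15 0.5 0" --spin '[0]'

```text
time: 15.8
tool_pos: [0.4635, 0.0861, 0.145]
tool_rot: [-3.141, 0.001, 1.26]
contact_force: [-1.5, -2.3, 0.6]
opening: 0.0265
grip_force: 29.9
```

Call:
arm_command --pt "0 0 0" --pt "0 0 0" --pt "0 0 0" --spin '[0,0,0]'

```text
time: 16.1
tool_pos: [0.4635, 0.0862, 0.145]
tool_rot: [-3.141, 0.0, 1.26]
contact_force: [-2.1, -2.7, 1.2]
opening: 0.0268
grip_force: 29.9
```

The resistance dropped away at about 89 mm, turned to a pull, then rose again at 93 mm, and a further 0.5 mm command was held. I'll check the travel by camera.

```bash
python3 - <<'E'
from h import *
x=np.array([.309,.951]);y=np.array([-.951,.309])
s=observe();p=s['tool_pos'];print(s['time'],p[:2]@x,s['qvel'].max() if hasattr(s['qvel'],'max') else max(s['qvel']))
b=grab('wrist');W=cloud(b);P=W.reshape(-1,3);t=P[:,:2]@y+.414
C=P[(P[:,2]>.143)&(P[:,2]<.156)&(abs(t)<.032)&(abs(t)>.016)];a=C[:,:2]@x;a=a[(a>.25)&(a<.31)];print('front edge',len(a),np.percentile(a,[.5,1,2,50]) if len(a) else '')
save(b['img'],'w4.png')
t=grab('top');save(cv2.resize(t['img'],(800,600)),'t2.png')
E
```

```text
16.1 0.22518709970698922 0.0014000325555951242
front edge 1466 [0.29346271 0.29347765 0.29350953 0.29661139]
```

View pics/w4.png

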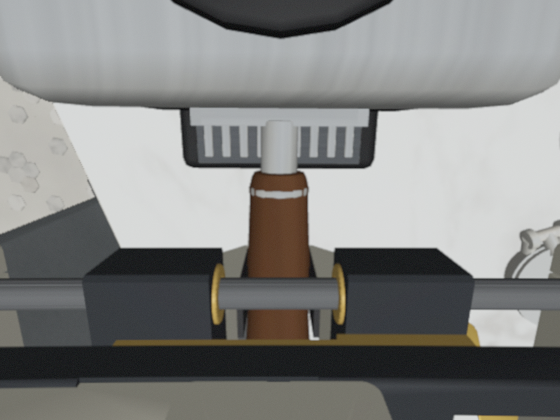

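View pics/t2.png

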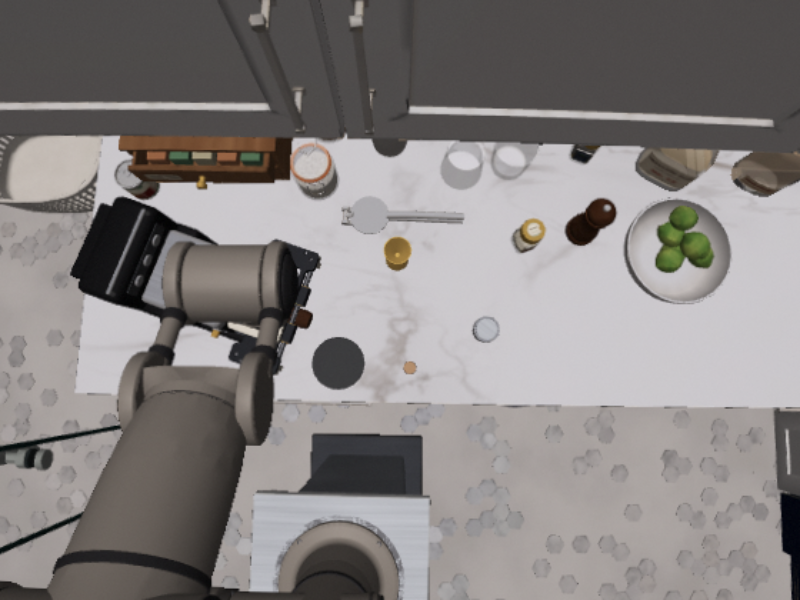

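The wrist view shows the carrier front at row ~125, just outside the head. Its front edge is at s = 293.5 mm, which is 93.2 mm of travel and matches the tool, so the handle hasn't slipped. The top view shows the double capsule (486,329) and all the other visible items where they stood. Handing in.

```bash
python3 -c "
from h import *
print(hand_in())"
```

```text
the job is handed in; nothing more can be done
None
```

The single-shot capsule is seated flat in the well, the carrier is slid 93 mm to where I felt the ball drop into the brew notch, and the fingers still grip the handle at 30 N; the job is handed in, with no verdict returned.

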